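Close up the first-aid wall box

TASK

Close up the first-aid box with your fingertips: press the aluminium tin's push-fit lid fully down and push the steel tray fully home, in whichever order you like, and after that push the cedar flap over until it is fully shut on the box. Only push and press: pick nothing up, and leave the tin, the jar, the torch, the splint and the things on the bench where they are.

Things in the scene. Friction and masses are not known exactly. Their poses are not given: they have to be found in the camera images.
- box: Cedar wall box, fixed to a low white upstand. Origin on the bench under its centre; z up, +x towards hinge and upstand, +y along the box. Outside 150 (x) by 360 (y) mm, 60 to 135 mm above the bench (open rim). Walls 10 mm, inner floor at 68. A partition at y -50 to -42 parts the tray's bay (-y end) from the open compartment (+y). Upstand: x 75 to 91, 460 mm long, 128 high, small feet.
- tray_front (a point): Middle of the front face of the stainless steel tray, which slides like a drawer along the box's x in the bay at the box's -y end. The face is a plain upright plate 112 mm wide, 52 mm high (26 above and below this point), no handle; top edge 7 mm under the rim. Fully home it is flush with the box's front. Holds two low paper packs.
- tray (a joint): How far the tray stands out of the box, m: 0 fully home (a firm stop), up to 0.065. It takes about 2 N to slide and stays where it is left.
- flap_hinge (a point): Middle of the flap's hinge line, along the box's y on its back top edge (box frame x 75 mm, height 135 mm).
- flap_edge (a point): Middle of the flap's free edge, on its outer (upper when shut) face. The flap is a flat cedar board 155 mm from hinge to free edge, 360 mm wide along the box's y; its outer face lies 10.5 mm above the hinge line when shut. Two thin battens across the outer face, 120 mm either side of the middle, are look only.
- flap (a joint): Flap angle, rad: 0 shut flat on the rim, 1.57 standing upright, up to 1.75 (leaning back). The stiff hinge holds it wherever it is left; pushing near the free edge takes about 2 to 4 N. To shut it, push its outer (back, +x) face towards the robot's side and then down.
- tin: Small round aluminium tin, loose, standing on the floor of the open compartment near its front, in either of two places (the closed blue jar stands in the other). Radius 27 mm, 45 mm high without its lid. Origin at the centre of its underside, z up.
- tin_lid_top (a point): Centre of the top of the tin's flat push-fit lid (radius 28.5 mm). Standing proud at the start; fully down its top is 50 mm above the tin's underside.
- tin_lid (a joint): How far the tin's lid stands up from fully down, m: 0 fully pressed down (a firm stop), up to 0.009. It moves under about 4 N and stays where it is left.
- jar: Closed blue plastic jar, 50 mm across, 52 mm high, loose in the open compartment. Origin at the centre of its underside. Leave alone.
- torch: White plastic torch, 115 mm long, 30 mm across the head, lying along the back of the open compartment (along its own y). Origin under its middle. Leave alone.
- splint: Hard silicone finger splint, dark channel 58 by 22 by 14 mm, lying between tin and jar. Origin under its middle. Leave alone.
- saline: Clear bottle, 60 mm across, 150 mm high, loose on the bench. Origin at the centre of its underside. Leave alone.
- tape: Roll of tape lying flat, 70 mm across, 25 mm high, loose on the bench. Origin at the centre of its underside. Leave alone.
- dressings: Cardboard carton 80 by 110 by 35 mm high, loose on the bench. Origin at the centre of its underside. Leave alone.
- mug: White mug, 80 mm across, 90 mm high, loose on the bench, handle along its +y. Origin at the centre of its underside. Leave alone.
There are look-alikes about, which are no part of the job. What is meant by the tin is not pink, red or turquoise, and is the smaller of those in its own colour.

How it is judged:
On the way, in this order (a step that is already met when the one before it is completed fails the run):
1. the tin's lid is pressed down and the tray is fully home, in either order (value of joint tin_lid below 0.002 m and value of joint tray below 0.004 m), for 0.1 s.
2. then the flap is shut (value of joint flap below 0.035 rad), for 0.2 s.
At the end, for the whole second after the job is handed in: The tin's lid is within 2 mm of fully down, the tray within 4 mm of fully home, the flap within 0.035 rad (about 5 mm at its edge) of shut; the tin and every bystander within 30 mm of where they stood (all of step 1 and value of joint flap below 0.035 rad and not (distance of tin from where it was at the start of the episode above 0.03 m) and not (distance of jar from where it was at the start of the episode above 0.03 m) and not (distance of torch from where it was at the start of the episode above 0.03 m) and not (distance of splint from where it was at the start of the episode above 0.03 m) and not (distance of saline from where it was at the start of the episode above 0.03 m) and not (distance of tape from where it was at the start of the episode above 0.03 m) and not (distance of dressings from where it was at the start of the episode above 0.03 m) and not (distance of mug from where it was at the start of the episode above 0.03 m)); the robot touches nothing.
It fails at once if the tin is lifted, carried or shoved more than 30 mm (distance of tin from where it was at the start of the episode above 0.03 m).
It fails at once if the tin is tipped more than 0.4 rad (angle between tin's own z axis and vertical above 0.4 rad).
It fails at once if a thing that is to be left alone is lifted or moved more than 30 mm (distance of any of jar, torch, splint, saline, tape, dressings, mug from where it was at the start of the episode above 0.03 m).
It also fails if it takes over 67 s, if anything falls off the work surface, if the arm or the gripper's body presses on something with over 40 N, if the wrist force passes 120 N, or if a joint passes its speed limit or range.

ROBOT

A 7-joint arm with a two-finger parallel gripper is mounted at the origin on the work surface. World frame = base frame: x ahead of the robot, y to its left, z up, the work surface at z = 0. Lengths are in m, angles in rad, forces in N, time in s.
With the tool pointing down it reaches from about 0.4 to 0.875 m from the base axis. Payload 19.3 kg.
Tool frame: the origin (TCP) lies at the very end of the fingers, on their centre line; the grasp point (between the pads) lies 19 mm behind it; z points along the fingers, y is the line along which they close (so a half turn about z gives the same grasp; the last joint's range is limited). The gripper opens to 85 mm and grips with 20 to 120 N. Pads are 22 mm wide; open, the fingers measure 114 mm over their backs; the gripper's body (76 mm by 85 mm) begins 54 mm behind the grasp point. The pads swing forward as they close: fully open they stand 13 mm farther back than shut.
Start: joints at [1.058, 0.521, -0.036, 1.599, 0.021, 1.021, -0.113], TCP at [0.268, -0.565, 0.231] pointing down, gripper open.
Joint ranges: [-2.91, 2.91], [-0.3, 2.13], [-1.5, 1.42], [0.17, 2.43], [-1.26, 4.41], [0.16, 1.93], [-2.52, 2.52]. Speed limits (rad/s): [1.89, 1.89, 2.39, 2.39, 3.01, 3.01, 3.01].

INTERFACE

Orientations are given as [roll, pitch, yaw] about the fixed x, y, z axes, in that order (R = Rz(yaw) Ry(pitch) Rx(roll)).
In Python, from workcell import bot gives the robot as it stands.
- The arm moves only by the tool jog_arm, never from a script. Its argument "motion" is a list of rows, each a list of 5 numbers: the shift along the tool's x, y, z scaled (see below), then the turn about the tool's z scaled (see below), then the opening, from 0 (shut) to 1 (fully open). A call has 1 to 12 rows; each row shifts and turns the commanded pose from where the row before left it, along the tool's axes as they then stand; what a row does not reach is not made up. The controller multiplies each number of a shift by 30 mm and each number of a turn by 0.08 rad. A row lasts 1/10 s, in which the tool goes at most 50 mm and 8.59 degrees, less where a joint would pass 70% of its speed; a pose out of reach is approached as far as the arm can. A call with a number of a shift or a turn outside -1 to 1 is refused whole. A call with a gripper value outside its range is refused whole. The fingers move at their own pace and stop on an object; "newtons" is the grip in N (left out, the last holds). Time passes only in rows, so rows that do not move let the fingers close. It gives the time, the measured TCP pose, the force, the opening and the grip force at its end, in the units of the state.
- bot.observe(): the state, without advancing time (a new reading comes with each control period).
- bot.grab_frame(name): name is "scene" or "top" or "wrist"; returns a dict with "pixels" (400x640x3 uint8, red, green, blue), "fovy" (degrees; the focal length in pixels is half the picture's height over the tangent of half this angle, whatever the lens; pixels are square), "cx", "cy" (the principal point, pixels), "k1" (the pictures are not rectified: a ray, as slopes to the right and down, at radius r is drawn at 1 + k1 r^2 times it, then the intrinsics apply), "rvec" (rotation vector, rad) and "tvec" (3), from world to camera coordinates, as OpenCV has them; the wrist camera has in their place "mount" (4x4, takes a point from camera to tool coordinates, whose origin is the TCP and whose axes are the flange's). Camera axes: x right, y down, z forward; pixel columns grow to the right and rows downward; lengths in m; the calibration is good to about 2 mm. A picture is of the moment at which its call begins: read the wrist's pose just before it. There is no depth.
- bot.job_done(): hands the job in; it is judged then, once.
The state is a dict: "clock": time; "qpos": joint angles; "qd": joint speeds; "joint_efforts": joint torques, N m; "position": TCP position; "tool_rot": TCP orientation; "force": force on the tool from outside, world axes, zero at the start; "moment": the same for the moment, N m; "grip_width": finger opening in m; "finger_force": force on a finger pad.
Only numpy, scipy, OpenCV 4.12 (cv2) and the standard library are available. Lean on these libraries where they do the work, as an engineer would, in place of code of your own. Each camera call takes 0.05 s, during which the arm holds its last target. There are 200 camera calls.

## Working session

There is one attempt and no reset: what is moved stays moved. The work goes in short steps, Python scripts to look and compute and a tool call to move; the robot and the scene stay as the last step left them, time stands still between calls to the robot, and variables do not carry over. Pictures are saved under pics/ and viewed, at most 10 in all, crops included, and the job is handed in when it is done.

Besides the shell and the picture viewer there is one more tool, called after "Request:" in YAML: its name, and indented under it one key for each argument. jog_arm: Moves the arm, as the interface text tells. Shifts and turns lie within -1 to 1; 1 stands for 30 mm of shift or 0.08 rad of turn. Its arguments: {"type":"object","properties":{"motion":{"type":"array","items":{"type":"array","items":{"type":"number"}}},"newtons":{"type":"number"}},"required":["motion"]}

```bash
mkdir -p pics
cat > h.py <<'E'
import numpy as np, cv2, json
from workcell import bot
from scipy.spatial.transform import Rotation as R
def grab(n):
    s=bot.observe(); f=bot.grab_frame(n); f['s']=s; return f
def cam(f):
    h=f['pixels'].shape[0]; F=h/2/np.tan(np.radians(f['fovy'])/2)
    K=np.array([[F,0,f['cx']],[0,F,f['cy']],[0,0,1.]])
    if 'mount' in f:
        T=np.eye(4); T[:3,:3]=R.from_euler('xyz',f['s']['tool_rot']).as_matrix(); T[:3,3]=f['s']['position']
        C=np.linalg.inv(T@np.array(f['mount'])); r,t=C[:3,:3],C[:3,3]
    else: r=cv2.Rodrigues(np.array(f['rvec'],float))[0]; t=np.array(f['tvec'],float).ravel()
    return K,np.array([f['k1'],0,0,0,0.]),r,t
def ray(f,px):
    K,d,r,t=cam(f); u=cv2.undistortPointsIter(np.array([[px]],float),K,d,None,None,(3,50,1e-9)).ravel()
    return -r.T@t, r.T@np.array([u[0],u[1],1])
def onz(f,px,z):
    o,v=ray(f,px); return o+v*(z-o[2])/v[2]
def proj(f,P):
    K,d,r,t=cam(f); return cv2.projectPoints(np.atleast_2d(np.array(P,float)),cv2.Rodrigues(r)[0],t,K,d)[0].reshape(-1,2)
def tri(a,pa,b,pb):
    A=0;B=0
    for f,p in((a,pa),(b,pb)):
        o,v=ray(f,p); v=v/np.linalg.norm(v); M=np.eye(3)-np.outer(v,v); A=A+M; B=B+M@o
    return np.linalg.solve(A,B)
def save(f,n,box=None,s=1):
    p=f['pixels'][:,:,::-1]
    if box: p=p[box[1]:box[3],box[0]:box[2]]
    cv2.imwrite('pics/'+n+'.png',cv2.resize(p,None,fx=s,fy=s,interpolation=cv2.INTER_CUBIC))
E
python3 - <<'E'
from h import *
import pickle
d={}
for n in('scene','top','wrist'):
    f=grab(n); d[n]=f
    if n!='wrist': save(f,n,None,1.25)
pickle.dump(d,open('d.pkl','wb'))
print(bot.observe()); 
for n in('scene','top'):
    o,v=ray(d[n],(320,200)); print(n,o,v)
print(d['wrist']['mount'])
E
```

```text
{'clock': 0.15, 'qpos': array([ 1.05780784,  0.52190308, -0.03631533,  1.59988296,  0.02118794,
        1.02113724, -0.11281293]), 'qd': array([ 0.0015738 ,  0.00034257, -0.00028858, -0.00324823, -0.0004227 ,
       -0.0013365 , -0.00184426]), 'joint_efforts': array([ 1.12547623e-03, -9.27400875e+01,  1.98087841e+00, -3.70059407e+01,
        1.80274708e-02,  6.38601705e-03,  1.05495623e-06]), 'position': array([ 0.26763799, -0.56449215,  0.23083978]), 'tool_rot': array([-3.14064853e+00,  6.15238240e-05,  4.42746581e-01]), 'force': array([ 0.00605461,  0.57111674, -1.13391713]), 'moment': array([ 0.05740804, -0.00295318,  0.01492564]), 'finger_force': 0.0, 'grip_width': 0.08509179796420739}
scene [0.69049458 0.61204479 0.85964937] [-0.14466811 -0.61523325 -0.77503405]
top [ 0.36255709 -0.01633155  1.50579587] [ 0.12854746  0.01388079 -0.99174881]
[[-6.73681519e-04 -9.50427671e-01 -3.10944991e-01  8.10319665e-02]
 [ 9.99999076e-01 -2.73192732e-04 -1.33152479e-03  2.30217689e-04]
 [ 1.18057009e-03 -3.10945601e-01  9.50426977e-01 -1.41858954e-01]
 [ 0.00000000e+00  0.00000000e+00  0.00000000e+00  1.00000000e+00]]
```

View pics/scene.png

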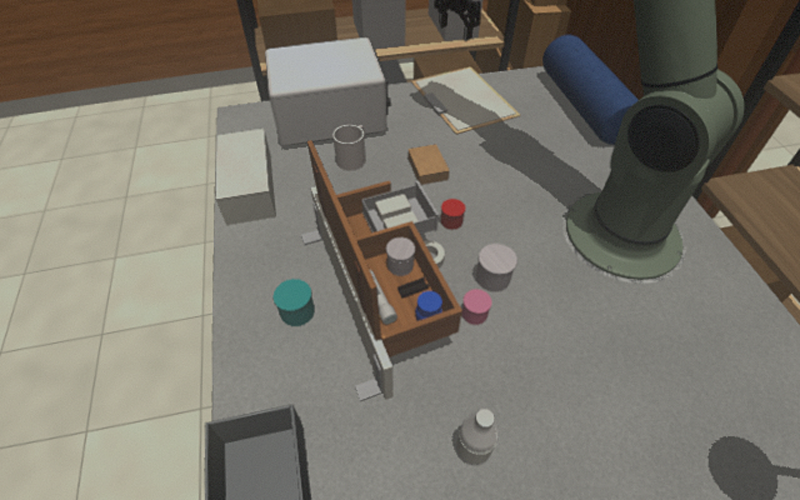

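View pics/top.png

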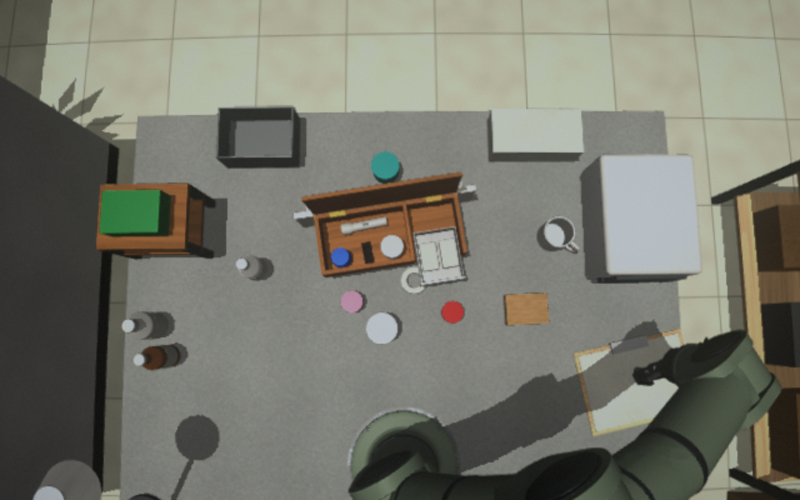

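The scene view, in saved-picture pixels, shows the box with its flap upright, the tray standing out near (400,210), and the blue jar at (430,303).

Tin candidates: grey inside the box at (400,255), larger grey on the bench at (497,262), pink (476,305), red (452,212), turquoise (293,300). The one in the box fits, because it is the smaller of the two aluminium ones. I'll confirm it in an enlarged crop.

Run:
```python
from h import *
import pickle
d=pickle.load(open('d.pkl','rb'))
save(d['top'],'topc',(235,130,395,250),5)
save(d['scene'],'scenec',(240,110,400,320),2.8)
```

```text
(no output)
```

View pics/topc.png

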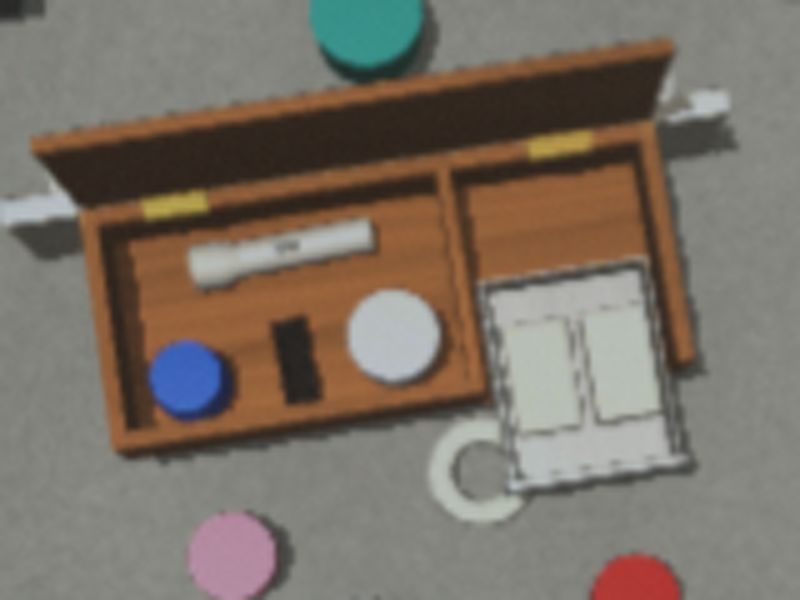

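View pics/scenec.png

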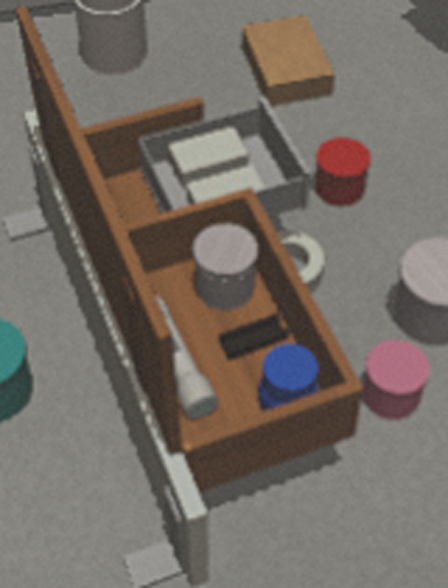

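The crops confirm it: the grey tin in the box is at topc (394,336), next to the partition, with its lid proud. The tray is out, with its front face top edge from (512,490) to (690,460).

Run:
```python
from h import *
import pickle
d=pickle.load(open('d.pkl','rb')); t=d['top']; s=d['scene']
T=lambda u,v:(235+u/5,130+v/5)
S=lambda u,v:(240+u/2.8,110+v/2.8)
A=onz(t,T(116,452),.135);B=onz(t,T(693,362),.135);C=onz(t,T(80,214),.135)
print('A,B,C',A,B,C,np.linalg.norm(A-B),np.linalg.norm(C-A))
e=(A-B)[:2];e/=np.linalg.norm(e); y=e; x=np.array([y[1],-y[0]])
print('yaw',np.arctan2(x[1],x[0])); c=(A+B)[:2]/2+x*.075; print('box centre',c)
bx=lambda p:((p[:2]-c)@x,(p[:2]-c)@y,p[2])
print('tin top',tri(t,T(394,336),s,S(225,247)),bx(onz(t,T(394,336),.125)),onz(t,T(394,336),.125))
for u in((512,490),(690,463)): print('tray',bx(onz(t,T(*u),.128)))
print('flap',bx(tri(t,T(34,142),s,S(165,332))),bx(tri(t,T(672,42),s,S(22,8))))
print('turq',bx(onz(t,T(366,15),.08)),'tape',bx(onz(t,T(483,470),.025)))
print('red',bx(onz(t,T(637,600),.05)))
```

```text
A,B,C [0.47962937 0.19153019 0.135     ] [ 0.53107783 -0.16090824  0.135     ] [0.62720679 0.21527036 0.135     ] 0.35617382466583203 0.1494747147323226
yaw 0.14495470858924947
box centre [0.57956703 0.02614455]
tin top [0.55078129 0.02204658 0.12305427] (np.float64(-0.029421301637686966), np.float64(0.00013023346901243297), np.float64(0.125)) [0.55043547 0.02202358 0.125     ]
tray (np.float64(-0.1346335505567184), np.float64(-0.05661387873672871), np.float64(0.1280000000000001))
tray (np.float64(-0.13527270050888512), np.float64(-0.16667309396772284), np.float64(0.1280000000000001))
flap (np.float64(0.08396275630462187), np.float64(0.17892398436108856), np.float64(0.2904778618300018)) (np.float64(0.08543433412086464), np.float64(-0.17771034582534861), np.float64(0.28763837143960935))
turq (np.float64(0.18775201684876638), np.float64(-0.013303857350211386), np.float64(0.08000000000000007)) tape (np.float64(-0.11227295818789328), np.float64(-0.04332947450232139), np.float64(0.02499999999999991))
red (np.float64(-0.2118735966554819), np.float64(-0.12720843768879883), np.float64(0.050000000000000044))
```

Request:
jog_arm:
  motion:
    - [0, 0, 0, -1, 0]
    - [0, 0, 0, -1, 0]
    - [0, 0, 0, -1, 0]
    - [0, 0, 0, -1, 0]
    - [0, 0, 0, -1, 0]
    - [0, 0, 0, -1, 0]
    - [0, 0, 0, -1, 0]
    - [0, 0, 0, -1, 0]
    - [0, 0, 0, -1, 0]
    - [0, 0, 0, -1, 0]
    - [0, 0, 0, -1, 0]
    - [0, 0, 0, -1, 0]

```text
clock: 1.35
position: [0.2677, -0.5646, 0.2311]
tool_rot: [-3.141, -0.0, 1.406]
force: [0.3, 0.7, -0.5]
grip_width: -0.0001
finger_force: 0.0
```

Request:
jog_arm:
  motion:
    - [0, 0, 0, -1, 0]
    - [0, 0, 0, -1, 0]
    - [0, 0, 0, -1, 0]
    - [0, 0, 0, -0.9, 0]
    - [0.95, 0.48, 0, 0, 0]
    - [0.95, 0.48, 0, 0, 0]
    - [0.95, 0.48, 0, 0, 0]
    - [0.95, 0.48, 0, 0, 0]
    - [0.95, 0.48, 0, 0, 0]
    - [0.95, 0.48, 0, 0, 0]
    - [0.95, 0.48, 0, 0, 0]
    - [0, 0, 0, 0, 0]

```text
clock: 2.55
position: [0.3403, -0.3494, 0.2315]
tool_rot: [3.141, -0.001, 1.719]
force: [-0.6, -0.9, 0.3]
grip_width: 0.0
finger_force: 0.0
```

Request:
jog_arm:
  motion:
    - [0.94, 0.49, 0, 0, 0]
    - [0.94, 0.49, 0, 0, 0]
    - [0.94, 0.49, 0, 0, 0]
    - [0.94, 0.49, 0, 0, 0]
    - [0.94, 0.49, 0, 0, 0]
    - [0.94, 0.49, 0, 0, 0]
    - [0.94, 0.49, 0, 0, 0]
    - [0.94, 0.49, 0, 0, 0]
    - [0, 0, 0.9, 0, 0]
    - [0, 0, 0.9, 0, 0]
    - [0, 0, 0, 0, 0]

```text
clock: 3.65
position: [0.4215, -0.1126, 0.1751]
tool_rot: [-3.138, -0.002, 1.715]
force: [-0.1, 0.1, 0.7]
grip_width: 0.0002
finger_force: 0.0
```

Run:
```python
from h import *
f=grab('wrist'); s=f['s']; print(s['position'],s['tool_rot']); save(f,'w1')
```

```text
[ 0.42149832 -0.11255319  0.17506951] [-3.13757520e+00 -1.93563363e-03  1.71514298e+00]
```

View pics/w1.png

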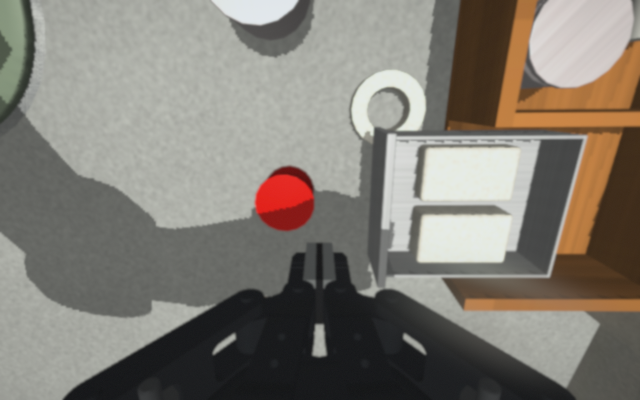

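The wrist view shows shut fingers at (320,250), the tray face top edge from about (378,130) to (380,285), and the tin lid at (580,40). I'll check these against the estimate.

Run:
```python
from h import *
f=grab('wrist'); c=np.array([.5796,.0261]); a=.145
x=np.array([np.cos(a),np.sin(a)]);y=np.array([-x[1],x[0]])
bx=lambda p:np.round([(p[:2]-c)@x,(p[:2]-c)@y],4)
for p,z in(((376,130),.128),((378,280),.128),((580,40),.125),((465,308),.135),((448,122),.135)): print(p,bx(onz(f,p,z)))
print('tcp',bx(bot.observe()['position']))
```

```text
(376, 130) [-0.1392 -0.0518]
(378, 280) [-0.1315 -0.1594]
(580, 40) [-0.0244 -0.0018]
(465, 308) [-0.0685 -0.1783]
(448, 122) [-0.098  -0.0466]
tcp [-0.1751 -0.1149]
```

Request:
jog_arm:
  motion:
    - [0.1, 0, 0.83, 0, 0]
    - [0, 0, 0.83, 0, 0]
    - [0, 0, 0.83, 0, 0]
    - [0, 0.5, 0, 0, 0]
    - [0, 0.5, 0, 0, 0]
    - [0, 0.5, 0, 0, 0]
    - [0, 0.5, 0, 0, 0]
    - [0, 0.5, 0, 0, 0]
    - [0, 0, 0, 0, 0]

```text
clock: 4.65
position: [0.4988, -0.0991, 0.1039]
tool_rot: [3.139, 0.0, 1.714]
force: [-0.2, -0.6, -0.2]
grip_width: 0.0001
finger_force: 0.0
```

Request:
jog_arm:
  motion:
    - [0, 0.2, 0, 0, 0]
    - [0, 0.2, 0, 0, 0]
    - [0, 0, 0, 0, 0]

```text
clock: 4.95
position: [0.5092, -0.0973, 0.103]
tool_rot: [3.141, 0.0, 1.715]
force: [0.0, 1.0, -0.0]
grip_width: -0.0002
finger_force: 0.0
```

Request:
jog_arm:
  motion:
    - [0, 0.2, 0, 0, 0]
    - [0, 0.13, 0, 0, 0]

```text
clock: 5.15
position: [0.5113, -0.0972, 0.1018]
tool_rot: [-3.126, 0.001, 1.713]
force: [-68.2, -3.7, 59.8]
grip_width: 0.0002
finger_force: 35.5
```

Run:
```python
from h import *
f=grab('wrist'); print(f['s']['force'],f['s']['position']); save(f,'w2')
```

```text
[-68.21557539  -3.73644287  59.75501695] [ 0.51133008 -0.0972346   0.10183725]
```

View pics/w2.png

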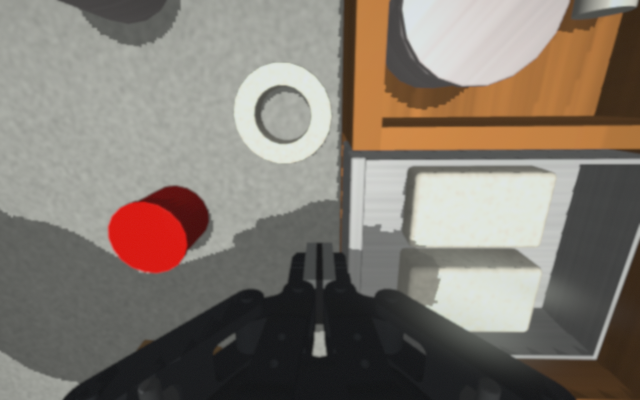

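The tray is against its stop, with its face flush at about column 345. I'll back off, go up, and move over to the tin.

Request:
jog_arm:
  motion:
    - [0, -0.6, 0, 0, 0]
    - [0, 0, -0.8, 0, 0]
    - [0, 0, -0.8, 0, 0]
    - [0, 0, -0.8, 0, 0]
    - [0.92, 0.6, 0, 0, 0]
    - [0.92, 0.6, 0, 0, 0]
    - [0.92, 0.6, 0, 0, 0]
    - [0.92, 0.6, 0, 0, 0]
    - [0, 0, 0, 0, 0]
    - [0, 0, 0, 0, 0]

```text
clock: 6.2
position: [0.556, 0.0217, 0.1745]
tool_rot: [-3.141, -0.0, 1.716]
force: [0.6, -0.2, -1.0]
grip_width: 0.0001
finger_force: 0.0
```

Run:
```python
from h import *
f=grab('wrist'); c=np.array([.5796,.0261]); a=.145
x=np.array([np.cos(a),np.sin(a)]);y=np.array([-x[1],x[0]])
p=f['s']['position']; print(p,(p[:2]-c)@x,(p[:2]-c)@y); save(f,'w3'); 
print('tin px', proj(f,np.r_[c-.028*x-.001*y,.125]),'tip',proj(f,p))
```

```text
[0.55597878 0.02174455 0.17445674] -0.024002663328828232 -0.0008966548945278292
tin px [[311.65483586 223.08284437]] tip [[316.98790827 258.85298175]]
```

View pics/w3.png

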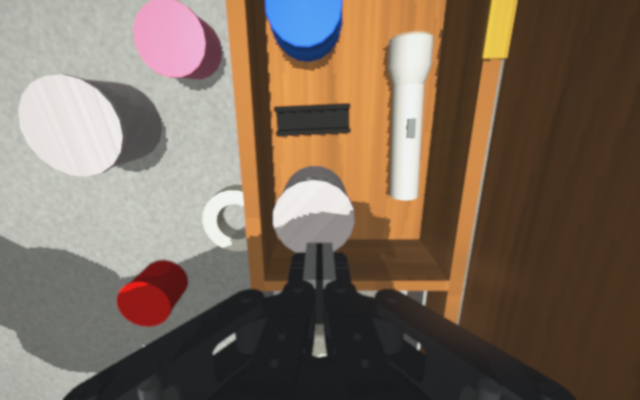

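The tin lid is centred near (314,218) and matches the prediction to within 5 px. I'll press it.

Request:
jog_arm:
  motion:
    - [0.05, -0.1, 0.7, 0, 0]
    - [0, 0, 0.7, 0, 0]
    - [0, 0, 0.2, 0, 0]
    - [0, 0, 0.15, 0, 0]
    - [0, 0, 0.1, 0, 0]
    - [0, 0, 0, 0, 0]

```text
clock: 6.85
position: [0.553, 0.022, 0.1194]
tool_rot: [3.141, 0.0, 1.714]
force: [0.0, -0.1, 0.3]
grip_width: 0.0002
finger_force: 0.0
```

Request:
jog_arm:
  motion:
    - [0, 0, 0.07, 0, 0]
    - [0, 0, 0.07, 0, 0]
    - [0, 0, 0, 0, 0]

```text
clock: 7.15
position: [0.5537, 0.0223, 0.1176]
tool_rot: [3.139, 0.001, 1.715]
force: [-13.9, -3.5, 47.0]
grip_width: 0.0003
finger_force: 23.6
```

Lid firm at 47 N with the tip at z 0.1176, so it is fully down. Now I'll go up and over the flap.

Request:
jog_arm:
  motion:
    - [0, 0, -0.5, 0, 0]
    - [0, 0, -1, 0, 0]
    - [0, 0, -1, 0, 0]
    - [0, 0, -1, 0, 0]
    - [0, 0, -1, 0, 0]
    - [0, 0, -1, 0, 0]
    - [0, 0, -1, 0, 0]
    - [0, 0, -1, 0, 0]
    - [0, 0, 0, 0, 0]

```text
clock: 8.05
position: [0.5541, 0.0228, 0.344]
tool_rot: [3.135, 0.0, 1.715]
force: [-0.3, 0.5, -0.5]
grip_width: 0.0004
finger_force: 0.0
```

Run:
```python
from h import *
f=grab('top'); save(f,'t2',(235,130,395,250),5)
print(bot.observe()['position'])
```

```text
[0.55346786 0.02248787 0.341801  ]
```

Request:
jog_arm:
  motion:
    - [0, 0.9, 0, 0, 0]
    - [0, 0.9, 0, 0, 0]
    - [0, 0.9, 0, 0, 0]
    - [0, 0.9, 0, 0, 0]
    - [0, 0.9, 0, 0, 0]
    - [0, 0.9, 0, 0, 0]
    - [0, 0, 0, 0, 0]
    - [0, 0, 0, 0, 0]

```text
clock: 8.9
position: [0.7129, 0.0458, 0.3384]
tool_rot: [-3.14, -0.0, 1.715]
force: [0.8, -0.1, -0.1]
grip_width: -0.0006
finger_force: 0.0
```

Request:
jog_arm:
  motion:
    - [0, 0, 0.85, 0, 0]
    - [0, 0, 0.85, 0, 0]
    - [0, 0, 0.85, 0, 0]
    - [0, -0.6, 0, 0, 0]
    - [0, -0.6, 0, 0, 0]
    - [0, -0.55, 0.03, 0, 0]
    - [0, -0.55, 0.03, 0, 0]
    - [0, -0.53, 0.17, 0, 0]
    - [0, -0.53, 0.17, 0, 0]
    - [0, 0, 0, 0, 0]

```text
clock: 9.9
position: [0.6113, 0.0302, 0.2514]
tool_rot: [-3.141, 0.001, 1.714]
force: [0.2, 0.5, 1.0]
grip_width: 0.0002
finger_force: 0.0
```

Request:
jog_arm:
  motion:
    - [0, -0.47, 0.3, 0, 0]
    - [0, -0.47, 0.3, 0, 0]
    - [0, -0.37, 0.41, 0, 0]
    - [0, -0.37, 0.41, 0, 0]
    - [0, -0.26, 0.49, 0, 0]
    - [0, -0.26, 0.49, 0, 0]
    - [0, -0.1, 0.36, 0, 0]
    - [0, -0.1, 0.36, 0, 0]
    - [0, 0, 0, 0, 0]

```text
clock: 10.8
position: [0.5416, 0.0206, 0.1568]
tool_rot: [-3.14, -0.0, 1.715]
force: [-0.9, -0.5, -0.3]
grip_width: -0.0001
finger_force: 0.0
```

Run:
```python
from h import *
save(grab('scene'),'s3',(200,70,440,320),2.4)
```

```text
(no output)
```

View pics/s3.png

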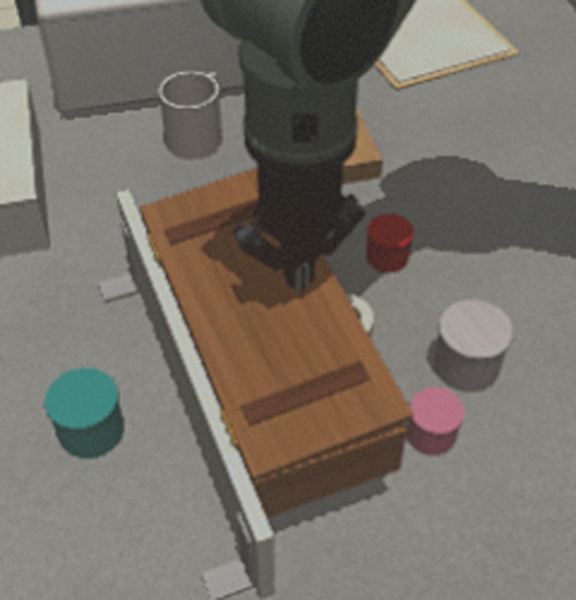

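The flap is nearly shut, with a thin gap at the front (408,415). I'll press it down to the stop.

Request:
jog_arm:
  motion:
    - [0, 0, 0.2, 0, 0]
    - [0, 0, 0.15, 0, 0]
    - [0, 0, 0.1, 0, 0]
    - [0, 0, 0, 0, 0]

```text
clock: 11.25
position: [0.5423, 0.0208, 0.1454]
tool_rot: [3.141, 0.001, 1.715]
force: [-7.5, -0.4, 23.9]
grip_width: -0.0003
finger_force: 12.0
```

Request:
jog_arm:
  motion:
    - [0, 0, 0.05, 0, 0]
    - [0, 0, 0, 0, 0]
    - [0, 0, 0, 0, 0]
    - [0, 0, -0.4, 0, 0]
    - [0, 0, -0.8, 0, 0]
    - [0, 0, -0.8, 0, 0]
    - [0, 0, -0.8, 0, 0]
    - [-0.9, -0.8, -0.8, 0, 0]
    - [-0.9, -0.8, 0, 0, 0]
    - [-0.9, -0.8, 0, 0, 0]
    - [-0.9, -0.8, 0, 0, 0]
    - [0, 0, 0, 0, 0]

```text
clock: 12.45
position: [0.4605, -0.1039, 0.2508]
tool_rot: [-3.14, 0.002, 1.71]
force: [0.6, 0.7, -0.4]
grip_width: -0.0004
finger_force: 0.0
```

Run:
```python
from h import *
print(bot.observe()['position'])
save(grab('scene'),'s4',(200,70,440,320),2.4)
```

```text
[ 0.46047436 -0.10392828  0.25077423]
```

View pics/s4.png

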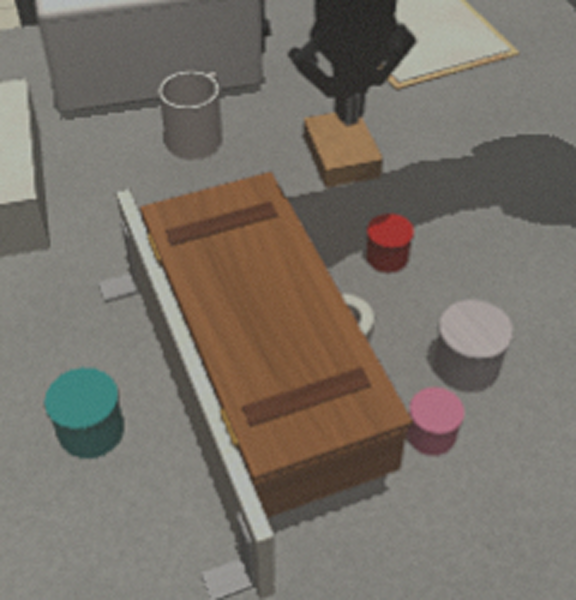

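The flap lies flat on the rim, the tray doesn't stick out, and the arm is clear of everything.

```bash
python3 -c "
from workcell import bot
print(bot.job_done())"
```

```text
the job is handed in; nothing more can be done
None
```

I pressed the tin's lid down, pushed the tray home and shut the flap, each to a firm stop, and handed the job in at about 12.5 s of the 67 s; no verdict came back.

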